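Reverse the ratchet and loosen the clamp bolt

TASK

Loosen the clamp bolt by at least a sixth of a turn (60 degrees) counter-clockwise with the ratchet wrench that sits on it. First push its red direction lever gently but fully over to the loosening side, then swing the handle back and forth as often as needed; a wooden post on either side limits the swing, so feel for it and do not press hard against it. Then let go of the wrench with the lever left on the loosening side, and leave the other things on the bench where they are.

Things in the scene. Friction and masses are not known exactly. Their poses are not given: they have to be found in the camera images.
- jig: Clamp block: a brown timber block, 130 x 200 mm, 45 mm high, fixed to the bench. Its origin is on the bench top exactly below the bolt axis; z up; +x is the middle direction of the wrench handle (away from the bolt). Place and yaw vary.
- stop_board: Pale fixed board, 60 x 250 mm, 45 mm high, under the wrench's neck; origin and axes as jig. On it a flat metal bar, slid along y differently each time, carries two dark wooden posts (24 mm diameter, tops 85 mm above the bench, at x = 66 mm, 126 mm apart). They stop the neck at joint wrench 0.14 to 0.78 rad either way, 0.9 to 1.05 apart: feel for it. Over 50 N on a post does damage.
- bolt_axis (a point): Point on the vertical bolt axis (= hinge axis of the wrench), at the height of the flat top of the wrench head, 83 mm above the bench. The bolt has a round steel flange, 88 mm diameter, 9 mm thick, lying on the block under the wrench head.
- bolt (a joint): Turn of the bolt in rad: 0 = tight (the start), grows counter-clockwise seen from above (loosening). It turns stiffly, about 0.5 N m, and cannot go below 0.
- bolt_mark (a point): White painted mark on the flange rim of the bolt, 40 mm from the axis; it turns with the bolt. At the start it points to the red line on the block, opposite to the handle's middle direction; at least a sixth of a turn (60 degrees) counter-clockwise is the aim.
- wrench (a joint): Swing of the handle, rad: 0 = along the jig's +x, counter-clockwise from above positive. Own friction about 0.3 N m; while it drives the bolt about 0.8 N m in all, 5 N at handle_grip. The ratchet has teeth 0.31 rad apart: after a back swing up to one tooth of free swing is lost before it drives again.
- handle_grip (a point): Centre of the black round handle, 26 mm diameter, level, 160 mm from the bolt axis, 70 mm above the bench. The handle runs radially from 120 to 220 mm from the bolt axis, with free space below (57 mm) and beside it. To be taken from above with the fingers across the handle.
- lever_pivot (a point): Pivot of the red direction lever on the flat top of the wrench head (83 mm above the bench), on the handle's line, 44 mm from the bolt axis.
- lever_knob (a point): Centre of the top of the lever's upright round knob: red, 12 mm diameter, 89 to 105 mm above the bench (lever plate below it 84 to 89 mm), 36 mm from lever_pivot on the bolt's side. Seen from the bolt looking out along the handle it starts on the left and must be pushed to the right, 34 mm across the handle in all.
- lever (a joint): Direction lever, rad: turns about the vertical at lever_pivot between hard ends -0.5 and +0.5, counter-clockwise from above positive; stays where left. Near -0.5 (the start) the wrench drives the bolt clockwise (tightens) and slips the other way; at +0.5 it drives counter-clockwise (loosens) and slips back. Home above 0.40. Takes 3 to 5 N at the knob; more than 25 N breaks it.
- mallet: Bystander: hammer lying loose on the bench; must not be moved.
- wax_jar: Bystander: amber jar, 60 mm diameter, 75 mm high; must not be moved.
- offcut: Bystander: pale wooden offcut, 110 x 45 x 32 mm; must not be moved.
- brush: Bystander: brush lying loose; must not be moved.

How it is judged:
On the way, in this order (a step that is already met when the one before it is completed fails the run):
1. the direction lever is fully over on the loosening side while the bolt is still tight (value of joint lever above 0.4 rad and value of joint bolt below 0.3 rad), for 0.2 s.
2. the bolt is loosened by a sixth of a turn (value of joint bolt above 1 rad), for 0.2 s.
At the end, for the whole second after the job is handed in: The bolt is turned counter-clockwise by at least a sixth of a turn (1.0 rad or more), the direction lever is fully on the loosening side (0.40 rad or more of 0.5), the wrench is at rest and released, and the hammer, jar, offcut and brush are within 20 mm of where they were (value of joint bolt above 1 rad and value of joint lever above 0.4 rad and velocity of joint wrench between -0.05 and 0.05 rad/s and distance of each of mallet, wax_jar, offcut, brush from where it was at the start of the episode below 0.02 m); the robot touches nothing.
It fails at once if the direction lever is pushed with more than 25 N (contact force between anything else and lever_c0 above 25 N or contact force between anything else and lever_c2 above 25 N).
It fails at once if the wrench is pressed on the stop posts with more than 50 N (contact force between jig and stop_board above 50 N).
It fails at once if a bystander is moved (distance of any of mallet, wax_jar, offcut, brush from where it was at the start of the episode above 0.03 m).
It also fails if it takes over 66 s, if anything falls off the work surface, if the arm or the gripper's body presses on something with over 40 N, if the wrist force passes 120 N, or if a joint passes its speed limit or range.

ROBOT

A 7-joint arm with a two-finger parallel gripper is mounted at the origin on the work surface. World frame = base frame: x ahead of the robot, y to its left, z up, the work surface at z = 0. Lengths are in m, angles in rad, forces in N, time in s.
With the tool pointing down it reaches from about 0.4 to 0.925 m from the base axis. Payload 4.1 kg.
Tool frame: the origin (TCP) lies on the centre line of the jaws, within the pads' length; the fingertips stand 19 mm ahead of it and the grasp point (between the pads) is the TCP; z points along the fingers, x is the direction in which the jaws open and shut, and the axes are right-handed (so a half turn about z gives the same grasp; the last joint's range is limited). The gripper opens to 85 mm and grips with 20 to 120 N. Pads are 22 mm wide; open, the fingers measure 114 mm over their backs; the gripper's body (76 mm by 85 mm) begins 54 mm behind the grasp point. The pads swing forward as they close: fully open they stand 13 mm farther back than shut.
Start: joints at [-1.439, 0.398, 0.045, 1.537, -0.019, 1.207, -0.051], TCP at [0.149, 0.633, 0.25] pointing down, gripper open.
Joint ranges: [-2.82, 2.82], [-0.49, 2.23], [-1.37, 1.46], [0, 2.46], [-1.36, 4.5], [0.23, 2], [-2.94, 2.94]. Speed limits (rad/s): [2.57, 2.57, 3.14, 3.14, 3.14, 3.14, 3.14].

INTERFACE

Orientations are given as a unit quaternion [x, y, z, w].
In Python, from cell import manip, vision, job gives the robot as it stands.
- The arm moves only by the tool step_arm, never from a script. Its argument "targets" is a list of rows, each an object of numbers: "x", "y", "z": the shift along the tool's x, y, z in mm; "ax", "ay", "az": the turn, a rotation vector about the tool's x, y, z in rad. A call has 1 to 20 rows; each row is the pose to reach, as a shift and turn from the pose measured when the call began, along the tool's axes at that moment; what a row does not reach only later rows make up. A row lasts 1/8 s, in which the tool goes at most 62.5 mm and 10.7 degrees, less where a joint would pass 70% of its speed; a pose out of reach is approached as far as the arm can. A call with a gripper value outside its range is refused whole. "gripper" is the closure in counts, from 0 (fully open) to 255 (shut), set as the call begins (left out, the last holds). The fingers move at their own pace and stop on an object; the grip force is fixed at half the most. Time passes only in rows, so rows that repeat a pose let the fingers close. It gives the time, the measured TCP pose, the force and the opening at its end, in the units of the state.
- manip.get_obs(): the state, without advancing time (a new reading comes with each control period).
- vision.grab_frame(name): name is "scene" or "side" or "wrist"; returns a dict with "pixels" (384x512x3 uint8, red, green, blue), "z_map" (384x512 float32, m along the optical axis (not along the pixel's ray), 0 where there is no reading), "camera_matrix" (3x3 intrinsics, pixels), "pose" (4x4, takes a point from camera to world coordinates). Camera axes: x right, y down, z forward; pixel columns grow to the right and rows downward; lengths in m; the calibration is good to about 2 mm. A picture is of the moment at which its call begins.
- job.job_done(): hands the job in, once; it reports no verdict.
The state is a dict: "clock": time; "joint_positions": joint angles; "joint_vel": joint speeds; "joint_torque": joint torques, N m; "tool_pos": TCP position; "eef_rot": TCP orientation; "contact_force": force on the tool from outside, world axes, zero at the start; "ft_torque": the same for the moment, N m; "opening": opening from 0.0 (shut) to 1.0 (fully open).
Only numpy, scipy, OpenCV 4.12 (cv2) and the standard library are available. Lean on these libraries where they do the work, as an engineer would, in place of code of your own. Each camera call takes 0.05 s, during which the arm holds its last target. There are 200 camera calls.

## Working session

There is one attempt and no reset: what is moved stays moved. The work goes in short steps, Python scripts to look and compute and a tool call to move; the robot and the scene stay as the last step left them, time stands still between calls to the robot, and variables do not carry over. Pictures are saved under pics/ and viewed, about 8 in all and at most 12, crops included, and the job is handed in when it is done.

Besides the shell and the picture viewer there is one more tool, called after "Call:" as name([rows], argument=value, ...), one row to a line, values as JSON. step_arm: Moves the arm, as the interface text tells. Its arguments: {"type":"object","properties":{"targets":{"type":"array"},"gripper":{"type":"number"}},"required":["targets"]}

```bash
mkdir -p pics; ls
cat > h.py <<'E'
from cell import manip, vision, job
import numpy as np, cv2
from scipy.spatial.transform import Rotation as R
np.set_printoptions(precision=4,suppress=True)
def grab(n):
    f=vision.grab_frame(n); return f
def cloud(f):
    z=f["z_map"]; h,w=z.shape; K=f["camera_matrix"]
    u,v=np.meshgrid(np.arange(w),np.arange(h))
    p=np.stack([(u-K[0,2])/K[0,0]*z,(v-K[1,2])/K[1,1]*z,z],-1)
    P=p@f["pose"][:3,:3].T+f["pose"][:3,3]
    P[z==0]=np.nan
    return P
def save(n,img,s=1.5):
    cv2.imwrite("pics/"+n,cv2.resize(img[...,::-1],None,fx=s,fy=s))
E
python3 - <<'E'
from h import *
o=manip.get_obs(); print(o)
a=grab("scene"); b=grab("side"); np.savez("f0.npz",sp=a["pixels"],sc=cloud(a),bp=b["pixels"],bc=cloud(b))
save("scene0.png",a["pixels"]); save("side0.png",b["pixels"])
for f,n in((a,"scene"),(b,"side")):
    P=cloud(f);c=f["pixels"].astype(int)
    m=(c[...,0]>120)&(c[...,1]<60)&(c[...,2]<60)
    print(n,m.sum(),np.nanmedian(P[m],0))
    v,u=np.nonzero(m); print(u.min(),u.max(),v.min(),v.max())
E
```

```text
pics
{'clock': 0.0, 'joint_positions': array([-1.439 ,  0.3992,  0.045 ,  1.5379, -0.0187,  1.2069, -0.0507]), 'joint_vel': array([-0.0003,  0.    ,  0.0005,  0.0022,  0.0019, -0.001 ,  0.0002]), 'joint_torque': array([ -0.0005, -47.5128,   1.3643, -25.422 ,   0.0115,   0.0095,
        -0.    ]), 'tool_pos': array([0.1485, 0.6322, 0.2492]), 'eef_rot': array([ 0.7838,  0.621 , -0.0008,  0.0007]), 'contact_force': array([0.7742, 0.0574, 0.3335]), 'ft_torque': array([-0.0505, -0.0451,  0.0033]), 'opening': 0.9993518041081764}
scene 56 [ 0.5491 -0.0309  0.0914]
254 319 193 205
side 32 [ 0.5429 -0.0381  0.0897]
238 264 184 246
```

View pics/scene0.png

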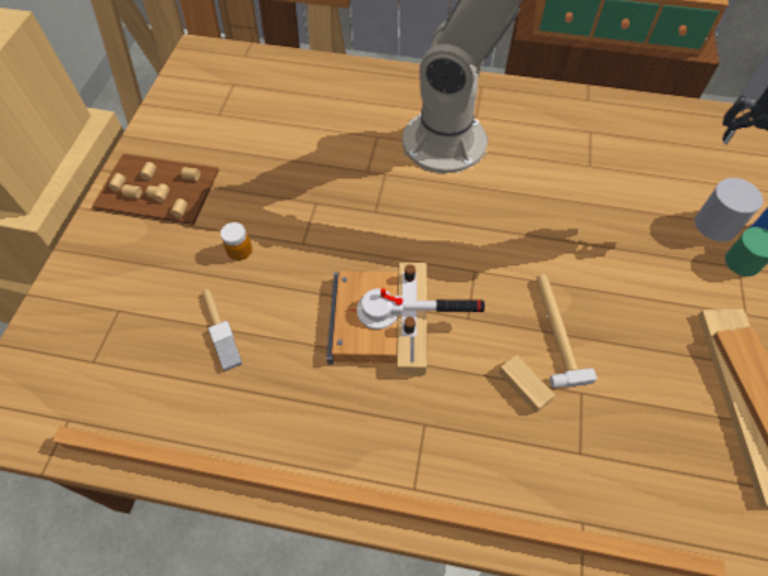

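View pics/side0.png

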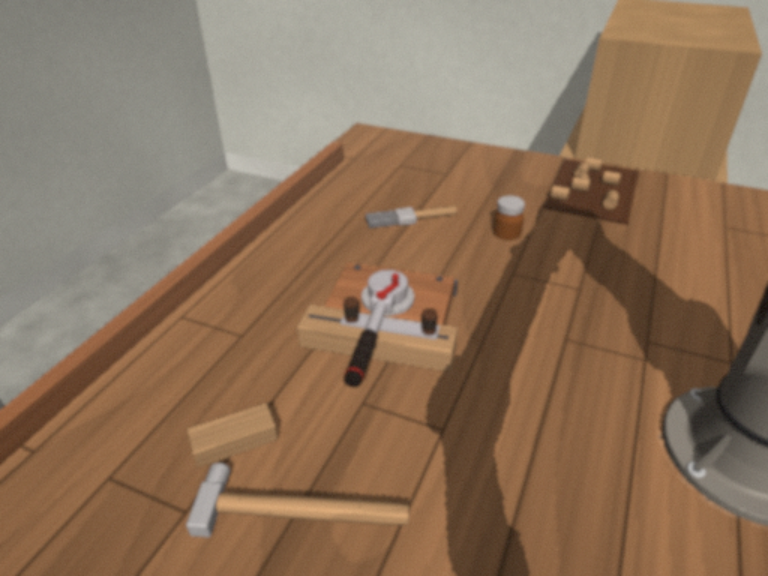

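The scene view shows the wrench head at about (378,305), handle along image right ending at (483,305), posts at (410,270) and (410,325), and the red lever knob at (384,294). The side view agrees, with the mallet and offcut beyond the handle end.

Run:
```python
from h import *
d=np.load("f0.npz")
for k,roi in(("s",(260,290,315,350)),("b",(190,170,310,260))):
    c=d[k+"p"].astype(int);P=d[k+"c"]
    I=np.zeros(c.shape[:2],bool); I[roi[1]-115 if k=="s" else roi[1]:, :]=1
    near=(np.hypot(P[...,0]-.55,P[...,1]+.0)<.3)
    z=P[...,2]
    dark=(c.max(-1)<60)&near&(z>.055)
    red=(c[...,0]>120)&(c[...,1]<70)&(c[...,2]<70)&near
    grey=(np.ptp(c,axis=-1)<25)&(c.min(-1)>120)&near&(z>.04)
    for n,m in(("dark",dark),("red",red),("grey",grey)):
        v,u=np.nonzero(m); print(k,n)
        Q=np.c_[u,v,P[m].round(3)*1000,c[m]].astype(int)
        step=max(1,len(Q)//45)
        print("\n".join(" ".join(map(str,q)) for q in Q[::step]))
```

```text
s dark
270 181 477 -21 82 51 30 21
271 183 482 -17 80 30 28 25
270 184 478 -21 66 24 21 21
275 184 474 -5 65 26 29 26
274 185 475 -8 59 23 23 21
292 200 534 58 85 51 46 43
293 201 536 61 84 39 41 46
298 201 533 76 83 47 49 51
303 201 530 91 84 39 41 46
308 201 529 106 86 35 36 43
313 201 523 122 82 38 42 44
321 201 519 146 82 28 36 44
296 202 539 71 85 36 38 43
301 202 535 86 83 41 42 45
306 202 532 101 84 38 41 42
311 202 531 116 87 44 45 43
316 202 526 131 83 37 41 42
293 203 544 62 85 40 38 41
298 203 538 77 80 48 47 47
303 203 538 92 85 42 42 47
308 203 534 107 82 44 45 45
313 203 533 122 86 44 45 48
321 203 527 147 83 30 40 45
294 204 544 66 79 34 36 35
299 204 541 81 80 41 40 44
304 204 538 96 80 45 46 45
309 204 535 111 79 40 41 41
314 204 533 126 81 42 42 45
322 204 528 150 80 29 33 41
295 205 545 69 77 27 28 29
300 205 541 84 75 30 30 31
305 205 541 99 80 36 37 36
310 205 536 115 75 33 31 31
315 205 533 130 76 39 40 39
291 206 549 58 74 25 27 31
296 206 546 73 74 23 23 26
301 206 542 88 71 20 25 25
306 206 541 103 74 17 20 25
311 206 537 118 73 26 28 29
316 206 534 133 72 20
[... 6926 characters left out ...]
77 171 168
260 205 534 -18 67 149 144 142
259 206 536 -18 63 148 143 143
259 207 535 -15 62 143 140 138
261 208 536 -31 47 155 148 142
245 210 569 -8 48 167 154 149
250 211 540 25 80 186 180 177
254 212 535 15 71 153 146 147
253 213 534 23 74 155 149 149
244 214 565 7 48 165 158 158
268 214 511 -14 49 179 169 166
247 215 541 41 80 174 169 169
270 215 506 -14 48 180 175 174
247 216 539 44 80 180 172 173
270 216 504 -8 50 185 177 179
249 217 533 46 80 185 176 179
272 217 499 -9 48 185 176 180
257 218 530 8 48 179 174 174
291 218 456 -23 48 141 131 128
269 219 503 0 48 184 178 179
265 220 509 9 50 181 175 176
269 221 499 9 50 176 170 167
278 222 480 1 48 179 171 171
285 224 463 0 46 156 142 137
```

```bash
cat >> h.py <<'E'
def rel(p,yaw):
    """shift (mm) & turn in tool axes to reach world p with tool down, tool x at yaw(world)"""
    o=manip.get_obs(); A=R.from_quat(o["eef_rot"])
    x=np.array([np.cos(yaw),np.sin(yaw),0]); z=np.array([0,0,-1.])
    B=R.from_matrix(np.stack([x,np.cross(z,x),z],1))
    print("now",o["tool_pos"],"F",o["contact_force"],"t",o["clock"],"op",o["opening"])
    print("shift mm",A.inv().apply(np.array(p)-o["tool_pos"])*1000,"turn",(A.inv()*B).as_rotvec())
E
python3 - <<'E'
from h import *
rel([.55,-.03,.27],np.deg2rad(12))
E
```

```text
now [0.1486 0.6323 0.2494] F [ 1.2896 -0.2579 -0.0415] t 0.1 op 1.0000067023302688
shift mm [-552.934   542.2667  -19.618 ] turn [0.0011 0.0014 1.1306]
```

Call:
step_arm([
  {"x":-40,"y":39,"z":-5,"az":0.08},
  {"x":-79,"y":77,"z":-10,"az":0.16},
  {"x":-118,"y":116,"z":-20,"az":0.24},
  {"x":-158,"y":155,"z":-20,"az":0.32},
  {"x":-197,"y":194,"z":-20,"az":0.4},
  {"x":-237,"y":232,"z":-20,"az":0.48},
  {"x":-276,"y":271,"z":-20,"az":0.56},
  {"x":-316,"y":310,"z":-20,"az":0.65},
  {"x":-355,"y":348,"z":-20,"az":0.73},
  {"x":-395,"y":387,"z":-20,"az":0.81},
  {"x":-434,"y":426,"z":-20,"az":0.89},
  {"x":-474,"y":465,"z":-20,"az":0.97},
  {"x":-513,"y":503,"z":-20,"az":1.05},
  {"x":-553,"y":542,"z":-20,"az":1.13},
  {"x":-553,"y":542,"z":-20,"az":1.13},
  {"x":-553,"y":542,"z":-20,"az":1.13},
], gripper=130)

```text
$.targets[0]: bad value
```

Run:
```python
from h import *
o=manip.get_obs(); print(o["clock"],o["tool_pos"],o["eef_rot"],o["opening"],o["contact_force"],o["joint_positions"])
a=grab("wrist"); np.savez("w1.npz",p=a["pixels"],c=cloud(a),K=a["camera_matrix"],T=a["pose"]); print(a["pose"],a["camera_matrix"])
save("w1.png",a["pixels"])
```

```text
0.1 [0.1486 0.6323 0.2494] [ 0.7838  0.621  -0.0006  0.0006] 1.0000067023302688 [ 1.2896 -0.2579 -0.0415] [-1.439   0.3991  0.0451  1.5377 -0.0187  1.2069 -0.0507]
[[ 0.2284  0.9206  0.3168  0.0654]
 [ 0.9736 -0.2153 -0.0765  0.6524]
 [-0.0022  0.3259 -0.9454  0.3726]
 [ 0.      0.      0.      1.    ]] [[277.747    0.     252.3949]
 [  0.     277.747  191.4983]
 [  0.       0.       1.    ]]
```

View pics/w1.png

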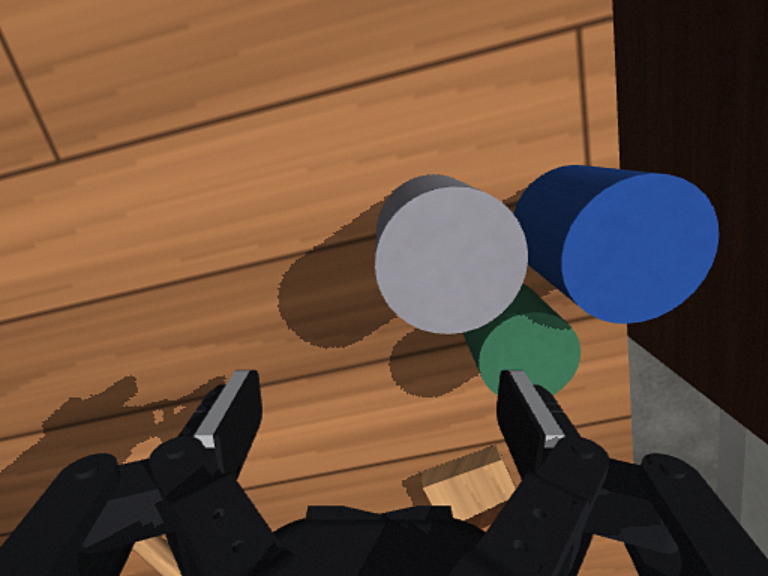

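The first call was refused, probably because rows need all six keys, so the arm hasn't moved. This picture shows only the cups at the start pose. I'll resend the move with every key.

Call:
step_arm([
  {"x":-40,"y":41,"z":-5,"ax":0,"ay":0,"az":0.08},
  {"x":-80,"y":82,"z":-10,"ax":0,"ay":0,"az":0.16},
  {"x":-121,"y":123,"z":-20,"ax":0,"ay":0,"az":0.26},
  {"x":-161,"y":165,"z":-20,"ax":0,"ay":0,"az":0.35},
  {"x":-201,"y":206,"z":-20,"ax":0,"ay":0,"az":0.43},
  {"x":-242,"y":247,"z":-20,"ax":0,"ay":0,"az":0.52},
  {"x":-282,"y":288,"z":-20,"ax":0,"ay":0,"az":0.61},
  {"x":-322,"y":329,"z":-20,"ax":0,"ay":0,"az":0.7},
  {"x":-363,"y":370,"z":-20,"ax":0,"ay":0,"az":0.78},
  {"x":-403,"y":411,"z":-20,"ax":0,"ay":0,"az":0.87},
  {"x":-443,"y":453,"z":-20,"ax":0,"ay":0,"az":0.96},
  {"x":-484,"y":494,"z":-20,"ax":0,"ay":0,"az":1.04},
  {"x":-524,"y":535,"z":-20,"ax":0,"ay":0,"az":1.13},
  {"x":-524,"y":535,"z":-20,"ax":0,"ay":0,"az":1.13},
  {"x":-524,"y":535,"z":-20,"ax":0,"ay":0,"az":1.13},
], gripper=130)

```text
clock: 2.02
tool_pos: [0.5491, 0.0006, 0.2698]
eef_rot: [0.994, 0.105, -0.001, 0.0]
contact_force: [0.4, 0.7, -0.9]
opening: 0.491
```

Run:
```python
from h import *
o=manip.get_obs(); print(o["clock"],o["tool_pos"],o["eef_rot"],o["opening"],o["contact_force"],o["joint_positions"])
a=grab("wrist"); np.savez("w1.npz",p=a["pixels"],c=cloud(a),K=a["camera_matrix"],T=a["pose"])
save("w2.png",a["pixels"])
```

```text
2.025 [0.5491 0.0006 0.2698] [ 0.9945  0.1051 -0.0008  0.0004] 0.4907029801631691 [ 0.3592  0.7226 -0.8949] [-0.6441  0.2477  0.6778  1.7667 -0.1655  1.1868  0.292 ]
```

View pics/w2.png

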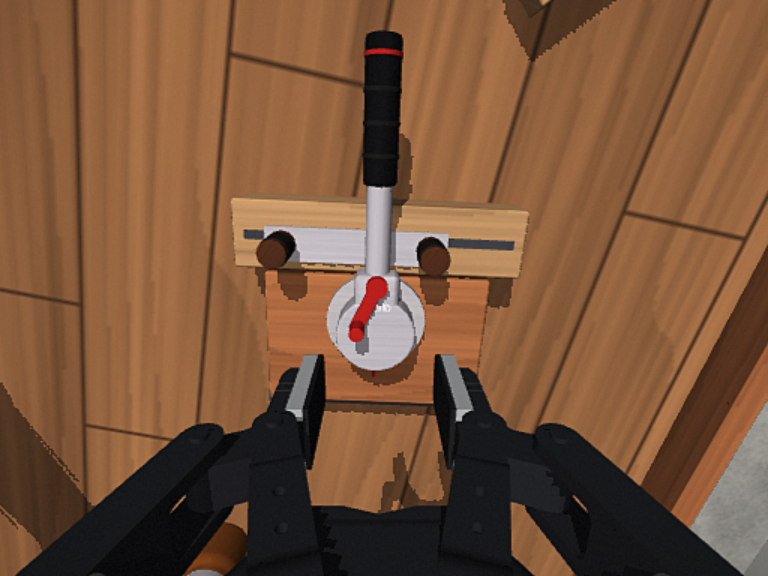

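The wrist view shows the handle running straight up from (381,185) to (384,35), the head top at about (376,330), the knob at (356,333), and the posts at (276,250) and (433,257). Next I'll fit these to positions.

```bash
cat >> h.py <<'E'
def ray(uv,z,K,T):
    uv=np.atleast_2d(uv); d=np.c_[(uv[:,0]-K[0,2])/K[0,0],(uv[:,1]-K[1,2])/K[1,1],np.ones(len(uv))]@T[:3,:3].T
    return T[:3,3]+d*((z-T[2,3])/d[:,2])[:,None]
E
python3 - <<'E'
from h import *
d=np.load("w1.npz"); c=d["p"].astype(int);P=d["c"];K=d["K"];T=d["T"];z=P[...,2]
# handle: dark region rows 25..120, cols 235..275
pts=[]
for v in range(40,118,4):
    u=np.nonzero(c[v,235:275].max(-1)<75)[0]+235
    if len(u)>15: pts.append(((u.min()+u.max())/2,v))
H=ray(pts,.070,K,T); print("handle",H[0],H[-1])
dirn=np.polyfit(H[:,1],H[:,0],1); a=np.arctan2(1,dirn[0]); e=np.array([np.cos(a),np.sin(a)]);print("yaw handle deg",np.rad2deg(a))
end=np.nonzero(c[15:60,256].max(-1)<60)[0].min()+15; print("end",ray([256,end],.07,K,T))
# head top circle
m=(abs(z-.0835)<.004)&(np.ptp(c,axis=-1)<30)&(c.min(-1)>100); m[:188]=0; m[:, :210]=0;m[:,300:]=0
v,u=np.nonzero(m);print("head n",m.sum(),u.min(),u.max(),v.min(),v.max()); 
(cx,cy),r=cv2.minEnclosingCircle(np.c_[u,v].astype(np.float32)); print("headc",cx,cy,r,ray([cx,cy],.083,K,T))
# knob
red=(c[...,0]>110)&(c[...,1]<70)&(c[...,2]<70); red[:180]=0
print("red z",np.nanmax(z[red])); k=red&(z>.099); v,u=np.nonzero(k); print("knob",k.sum(),u.mean(),v.mean(),ray([u.mean(),v.mean()],.105,K,T),np.nanmean(P[k],0))
# flange
f=(abs(z-.054)<.004)&(np.ptp(c,axis=-1)<40)&(c.min(-1)>100);f[:185]=0;f[:,:200]=0;f[:,300:]=0
v,u=np.nonzero(f);(cx,cy),r=cv2.minEnclosingCircle(np.c_[u,v].astype(np.float32)); print("fl",f.sum(),r,ray([cx,cy],.054,K,T))
# posts
for u0,u1 in((165,205),(270,310)):
    q=np.zeros_like(red);q[150:185,u0:u1]=1;q&=(z>.080)
    v,u=np.nonzero(q);(cx,cy),r=cv2.minEnclosingCircle(np.c_[u,v].astype(np.float32));print("post",q.sum(),r,ray([cx,cy],.085,K,T))
E
```

```text
handle [0.521  0.1372 0.07  ] [0.535  0.0623 0.07  ]
yaw handle deg 100.12918549654287
end [[0.5182 0.155  0.07  ]]
head n 1802 224 276 188 246
headc 251.0 215.75892639160156 31.089618682861328 [[ 0.5571 -0.0522  0.083 ]]
red z 0.10575098390230009
knob 83 236.93975903614458 222.19277108433735 [[ 0.5412 -0.0538  0.105 ]] [ 0.5412 -0.0542  0.1042]
fl 645 32.737247467041016 [[ 0.5577 -0.0607  0.054 ]]
post 332 10.553874969482422 [[ 0.4664 -0.011   0.085 ]]
post 325 10.306365966796875 [[0.5894 0.0097 0.085 ]]
```

Run:
```python
from h import *
rel([.5406,-.0547,.112],np.deg2rad(10.1))
```

```text
now [0.549  0.0014 0.2699] F [-0.1757  0.3158 -0.1178] t 2.075 op 0.48790305246318894
shift mm [-19.8143  53.0624 157.9571] turn [0.0003 0.0015 0.0361]
```

Call:
step_arm([
  {"x":-10,"y":27,"z":30,"ax":0,"ay":0,"az":0.02},
  {"x":-20,"y":53,"z":70,"ax":0,"ay":0,"az":0.035},
  {"x":-20,"y":53,"z":105,"ax":0,"ay":0,"az":0.035},
  {"x":-20,"y":53,"z":125,"ax":0,"ay":0,"az":0.035},
  {"x":-20,"y":53,"z":140,"ax":0,"ay":0,"az":0.035},
  {"x":-20,"y":53,"z":150,"ax":0,"ay":0,"az":0.035},
  {"x":-20,"y":53,"z":158,"ax":0,"ay":0,"az":0.035},
  {"x":-20,"y":53,"z":158,"ax":0,"ay":0,"az":0.035},
])

```text
clock: 3.08
tool_pos: [0.5403, -0.0545, 0.1118]
eef_rot: [0.996, 0.089, -0.001, 0.0]
contact_force: [0.5, 0.7, 0.1]
opening: 0.486
```

Run:
```python
from h import *
a=grab("wrist"); c=a["pixels"];P=cloud(a)
save("w3.png",c[150:,100:412],2)
m=(c[...,0]>110)&(c[...,1]<70)&(c[...,2]<70)&(P[...,2]>.098); m[:180]=0
print(m.sum(),np.nanmean(P[m],0))
rel([.5406,-.0547,.112],np.deg2rad(10.1))
```

```text
374 [ 0.541  -0.0538  0.104 ]
now [ 0.5406 -0.0546  0.1122] F [ 0.5084 -0.3845  0.7901] t 3.125 op 0.48703417117990727
shift mm [-0.0186  0.0544  0.1685] turn [0.0003 0.0011 0.0012]
```

View pics/w3.png

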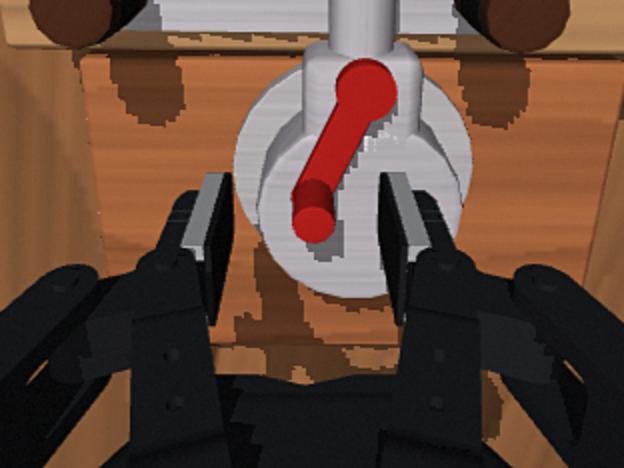

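The knob, at (314,222) in the crop, sits midway between the pads, so I'll push it toward +tool x.

Call:
step_arm([
  {"x":4,"y":0,"z":0,"ax":0,"ay":0,"az":0},
  {"x":8,"y":0,"z":0,"ax":0,"ay":0,"az":0},
  {"x":11,"y":0,"z":0,"ax":0,"ay":0,"az":0},
  {"x":14,"y":0,"z":0,"ax":0,"ay":0,"az":0},
  {"x":17,"y":0,"z":0,"ax":0,"ay":0,"az":0},
  {"x":20,"y":0,"z":0,"ax":0,"ay":0,"az":0},
  {"x":23,"y":0,"z":0,"ax":0,"ay":0,"az":0},
  {"x":26,"y":0,"z":0,"ax":0,"ay":0,"az":0},
  {"x":29,"y":0,"z":0,"ax":0,"ay":0,"az":0},
  {"x":32,"y":0,"z":0,"ax":0,"ay":0,"az":0},
  {"x":35,"y":0,"z":0,"ax":0,"ay":0,"az":0},
  {"x":38,"y":0,"z":0,"ax":0,"ay":0,"az":0},
])

```text
clock: 4.62
tool_pos: [0.5771, -0.0491, 0.1117]
eef_rot: [0.996, 0.088, -0.002, 0.001]
contact_force: [-3.0, -2.3, -1.3]
opening: 0.488
```

```bash
cat > lev.py <<'E'
from h import *
def lever():
    a=grab("wrist"); c=a["pixels"];P=cloud(a)
    m=(c[...,0]>110)&(c[...,1]<70)&(c[...,2]<70); k=m&(P[...,2]>.098)
    o=manip.get_obs()
    kn=np.nanmean(P[k],0); l=kn[:2]-np.array([.557,-.061]); e=np.deg2rad(100.1)
    print("t",o["clock"],"tcp",o["tool_pos"],"F",o["contact_force"],"knob",k.sum(),kn,"along",l@[np.cos(e),np.sin(e)],"left",l@[-np.sin(e),np.cos(e)])
    return a
if __name__=="__main__": lever()
E
python3 lev.py
```

```text
t 4.675 tcp [ 0.5779 -0.0485  0.1118] F [-1.9402 -2.5286 -0.8244] knob 299 [ 0.5616 -0.0528  0.1039] along 0.0072267080340577975 left -0.005993836947689394
```

Call:
step_arm([
  {"x":2,"y":0,"z":0,"ax":0,"ay":0,"az":0},
  {"x":4,"y":0,"z":0,"ax":0,"ay":0,"az":0},
  {"x":6,"y":0,"z":0,"ax":0,"ay":0,"az":0},
  {"x":8,"y":0,"z":0,"ax":0,"ay":0,"az":0},
  {"x":10,"y":0,"z":0,"ax":0,"ay":0,"az":0},
  {"x":11,"y":0,"z":0,"ax":0,"ay":0,"az":0},
])

```text
clock: 5.42
tool_pos: [0.5881, -0.0453, 0.1115]
eef_rot: [0.996, 0.089, -0.002, -0.0]
contact_force: [-5.6, 1.5, 1.4]
opening: 0.489
```

```bash
python3 lev.py
```

```text
t 5.475 tcp [ 0.5882 -0.0452  0.1115] F [-6.1139  1.6736  1.5615] knob 315 [ 0.572  -0.0474  0.104 ] along 0.010779435102774609 left -0.017203177525220926
```

Call:
step_arm([
  {"x":1,"y":0,"z":0,"ax":0,"ay":0,"az":0},
  {"x":1.5,"y":0,"z":0,"ax":0,"ay":0,"az":0},
  {"x":2,"y":0,"z":0,"ax":0,"ay":0,"az":0},
])

```text
clock: 5.85
tool_pos: [0.5892, -0.0447, 0.1114]
eef_rot: [0.996, 0.089, -0.003, -0.001]
contact_force: [-6.4, -0.9, 3.4]
opening: 0.49
```

```bash
python3 lev.py
```

```text
t 5.9 tcp [ 0.5891 -0.0447  0.1114] F [-6.8642 -0.6586  2.5763] knob 307 [ 0.5731 -0.0466  0.1039] along 0.01131981758811159 left -0.018347003035554966
```

Call:
step_arm([
  {"x":1.5,"y":0,"z":0,"ax":0,"ay":0,"az":0},
  {"x":2.5,"y":0,"z":0,"ax":0,"ay":0,"az":0},
  {"x":3,"y":0,"z":0,"ax":0,"ay":0,"az":0},
])

```text
clock: 6.28
tool_pos: [0.5895, -0.0447, 0.1111]
eef_rot: [0.996, 0.088, -0.006, -0.001]
contact_force: [-10.6, -0.2, 5.5]
opening: 0.49
```

Run:
```python
from lev import *
a=lever(); save("w4.png",a["pixels"][100:,100:412],2)
```

```text
t 6.325 tcp [ 0.5895 -0.0446  0.1111] F [-9.8222 -0.3265  5.5684] knob 303 [ 0.5732 -0.0464  0.1038] along 0.01157814318864167 left -0.018512354264800843
```

View pics/w4.png

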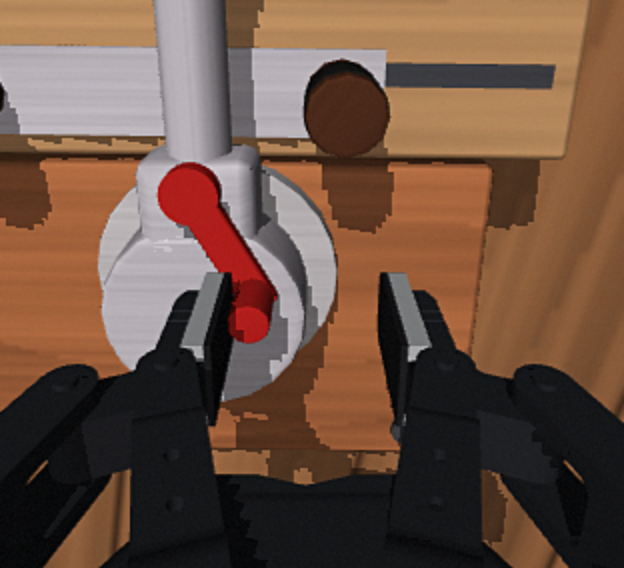

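The lever is at its end stop: the knob at (250,322) is over on the right, force rose to 10 N with no further motion, and total travel was about 33 mm. I'll back off, lift and go over the handle.

Call:
step_arm([
  {"x":-5,"y":0,"z":0,"ax":0,"ay":0,"az":0},
  {"x":-12,"y":0,"z":0,"ax":0,"ay":0,"az":0},
  {"x":-14,"y":0,"z":-20,"ax":0,"ay":0,"az":0},
  {"x":-14,"y":0,"z":-50,"ax":0,"ay":0,"az":0},
  {"x":-25,"y":-50,"z":-60,"ax":0,"ay":0,"az":0},
  {"x":-35,"y":-100,"z":-60,"ax":0,"ay":0,"az":0},
  {"x":-35,"y":-150,"z":-60,"ax":0,"ay":0,"az":0},
  {"x":-35,"y":-150,"z":-60,"ax":0,"ay":0,"az":0},
])

```text
clock: 7.32
tool_pos: [0.5296, 0.1026, 0.1736]
eef_rot: [0.996, 0.093, -0.005, -0.003]
contact_force: [0.5, -0.8, 0.8]
opening: 0.491
```

Run:
```python
from h import *
a=grab("wrist"); c=a["pixels"];P=cloud(a)
m=(c.max(-1)<70)&(P[...,2]>.06)&(P[...,2]<.09)&(abs(P[...,0]-.53)<.05)&(P[...,1]>.06)&(P[...,1]<.17)
Q=P[m]; print(m.sum()); 
for y in (.08,.1,.12,.14): s=Q[abs(Q[:,1]-y)<.008]; print(y,len(s),np.median(s[:,0]) if len(s) else 0, (s[:,0].min(),s[:,0].max()) if len(s) else 0)
b=grab("scene"); P=cloud(b);c=b["pixels"]
k=(c[...,0]>120)&(c[...,1]<60)&(c[...,2]<60)&(P[...,2]>.097)&(np.hypot(P[...,0]-.55,P[...,1]+.05)<.06);print("scene knob",k.sum(),np.nanmean(P[k],0))
e=np.deg2rad(100.1)
rel([.557+.165*np.cos(e),-.061+.165*np.sin(e),.072],np.deg2rad(10.1))
```

```text
3125
0.08 494 0.5318343402803334 (np.float64(0.5185480523965997), np.float64(0.5456482326639135))
0.1 533 0.5281002909819802 (np.float64(0.5136476244243381), np.float64(0.542331643430547))
0.12 572 0.5243718887047026 (np.float64(0.5105548181975348), np.float64(0.5381947379431653))
0.14 493 0.5211566062325844 (np.float64(0.5072594208540865), np.float64(0.534959900893928))
scene knob 8 [ 0.5767 -0.049   0.1039]
now [0.5303 0.097  0.1735] F [ 0.9286 -0.7735 -0.3384] t 7.425 op 0.4919213609688782
shift mm [ -0.4542  -4.3349 101.4889] turn [-0.0038  0.0093  0.0019]
```

Handle centre confirmed at (0.528, 0.100). I'll descend, straddling it loosely.

Call:
step_arm([
  {"x":-1,"y":-4,"z":40,"ax":0,"ay":0.005,"az":0},
  {"x":-1,"y":-4,"z":65,"ax":0,"ay":0.01,"az":0},
  {"x":-1,"y":-4,"z":85,"ax":0,"ay":0.01,"az":0},
  {"x":-1,"y":-4,"z":96,"ax":0,"ay":0.01,"az":0},
  {"x":-1,"y":-4,"z":101,"ax":0,"ay":0.01,"az":0},
  {"x":-1,"y":-4,"z":101,"ax":0,"ay":0.01,"az":0},
], gripper=145)

```text
clock: 8.18
tool_pos: [0.5281, 0.1006, 0.0729]
eef_rot: [0.996, 0.089, 0.001, -0.002]
contact_force: [0.2, 1.1, -0.1]
opening: 0.431
```

```bash
cat > arc.py <<'E'
from h import *
import sys
def arc(th1,n,r=.165,z=.072,th0=None):
    o=manip.get_obs();A=R.from_quat(o["eef_rot"]);p=o["tool_pos"];c=np.array([.557,-.061]);y0=np.deg2rad(100.1)
    d=p[:2]-c; th=np.arctan2(d[1],d[0])-y0
    print("now",p,"theta",th,"r",np.hypot(*d),"F",o["contact_force"],"t",o["clock"],"op",o["opening"])
    for t in np.linspace(th,th1,n+1)[1:]:
        q=np.array([c[0]+r*np.cos(y0+t),c[1]+r*np.sin(y0+t),z]); w=y0+t-np.pi/2
        x=np.array([np.cos(w),np.sin(w),0]);zz=np.array([0,0,-1.])
        B=R.from_matrix(np.stack([x,np.cross(zz,x),zz],1))
        s=A.inv().apply(q-p)*1000; v=(A.inv()*B).as_rotvec()
        print(round(t,3),s.round(1),v.round(3))
if __name__=="__main__": arc(float(sys.argv[1]),int(sys.argv[2]))
E
python3 arc.py 0.5 8
```

```text
now [0.5281 0.1006 0.0729] theta 0.0008751632387968833 r 0.1641509151315779 F [ 0.2431  1.1402 -0.0886] t 8.175 op 0.4307130574902852
0.063 [-10.3  -0.5   0.9] [-0.004 -0.002 -0.062]
0.126 [-20.5   0.4   0.9] [-0.004 -0.002 -0.124]
0.188 [-30.7   2.    0.8] [-0.004 -0.002 -0.187]
0.25 [-40.8   4.3   0.8] [-0.003 -0.002 -0.249]
0.313 [-50.6   7.1   0.8] [-0.003 -0.002 -0.312]
0.375 [-60.3  10.6   0.8] [-0.003 -0.002 -0.374]
0.438 [-69.8  14.6   0.7] [-0.003 -0.002 -0.436]
0.5 [-79.   19.3   0.7] [-0.003 -0.002 -0.499]
```

Call:
step_arm([
  {"x":-10,"y":0,"z":1,"ax":0,"ay":0,"az":-0.06},
  {"x":-20.5,"y":0.5,"z":1,"ax":0,"ay":0,"az":-0.125},
  {"x":-30.5,"y":2,"z":1,"ax":0,"ay":0,"az":-0.185},
  {"x":-41,"y":4,"z":1,"ax":0,"ay":0,"az":-0.25},
  {"x":-50.5,"y":7,"z":1,"ax":0,"ay":0,"az":-0.31},
  {"x":-60,"y":10.5,"z":1,"ax":0,"ay":0,"az":-0.375},
  {"x":-70,"y":14.5,"z":1,"ax":0,"ay":0,"az":-0.435},
  {"x":-79,"y":19.5,"z":1,"ax":0,"ay":0,"az":-0.5},
  {"x":-79,"y":19.5,"z":1,"ax":0,"ay":0,"az":-0.5},
])

```text
clock: 9.3
tool_pos: [0.4554, 0.0678, 0.073]
eef_rot: [0.943, 0.332, 0.003, -0.002]
contact_force: [1.2, 2.3, 2.1]
opening: 0.435
```

```bash
python3 arc.py 0.56 1
python3 - <<'E'
from h import *
a=grab("wrist"); save("w5.png",a["pixels"],1.2)
E
```

```text
now [0.4554 0.0678 0.073 ] theta 0.49159738122176466 r 0.16407726230845224 F [1.2144 2.2536 2.1006] t 9.3 op 0.4347346401863281
0.56 [-11.3  -0.6   1. ] [-0.001 -0.007 -0.06 ]
```

View pics/w5.png

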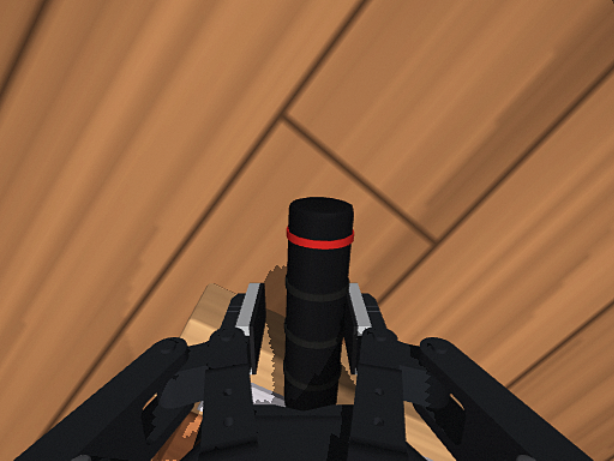

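The handle sits between the pads, against the right one, and is following. Now I'll swing back.

```bash
python3 arc.py -0.25 12
```

```text
now [0.4554 0.0679 0.0729] theta 0.4915148650609489 r 0.16411319475138875 F [2.0963 1.0112 1.8649] t 9.35 op 0.43365311466719947
0.43 [10.2 -0.5  0.9] [-0.002 -0.006  0.07 ]
0.368 [20.3  0.5  1. ] [-0.002 -0.006  0.132]
0.306 [30.4  2.2  1. ] [-0.002 -0.006  0.194]
0.244 [40.3  4.5  1.1] [-0.002 -0.006  0.255]
0.183 [50.1  7.3  1.2] [-0.002 -0.006  0.317]
0.121 [59.7 10.8  1.2] [-0.003 -0.006  0.379]
0.059 [69.  14.9  1.3] [-0.003 -0.006  0.441]
-0.003 [78.1 19.5  1.3] [-0.003 -0.006  0.503]
-0.065 [86.9 24.7  1.4] [-0.003 -0.006  0.564]
-0.126 [95.3 30.4  1.4] [-0.003 -0.006  0.626]
-0.188 [103.4  36.6   1.5] [-0.004 -0.006  0.688]
-0.25 [111.1  43.4   1.5] [-0.004 -0.006  0.75 ]
```

Call:
step_arm([
  {"x":10,"y":0,"z":1,"ax":0,"ay":0,"az":0.07},
  {"x":20.5,"y":0.5,"z":1,"ax":0,"ay":0,"az":0.13},
  {"x":30.5,"y":2,"z":1,"ax":0,"ay":0,"az":0.195},
  {"x":40.5,"y":4.5,"z":1,"ax":0,"ay":0,"az":0.255},
  {"x":50,"y":7.5,"z":1,"ax":0,"ay":0,"az":0.32},
  {"x":59.5,"y":11,"z":1,"ax":0,"ay":0,"az":0.38},
  {"x":69,"y":15,"z":1,"ax":0,"ay":0,"az":0.44},
  {"x":78,"y":19.5,"z":1,"ax":0,"ay":0,"az":0.5},
  {"x":87,"y":24.5,"z":1,"ax":0,"ay":0,"az":0.565},
  {"x":95.5,"y":30.5,"z":1.5,"ax":0,"ay":0,"az":0.625},
  {"x":103.5,"y":36.5,"z":1.5,"ax":0,"ay":0,"az":0.69},
  {"x":111,"y":43.5,"z":1.5,"ax":0,"ay":0,"az":0.75},
  {"x":111,"y":43.5,"z":1.5,"ax":0,"ay":0,"az":0.75},
])

```text
clock: 10.98
tool_pos: [0.5692, 0.1033, 0.0717]
eef_rot: [0.999, -0.037, 0.002, -0.002]
contact_force: [-0.9, 0.9, 0.4]
opening: 0.429
```

```bash
python3 arc.py 0.55 14
```

```text
now [0.5692 0.1033 0.0717] theta -0.25018136762555576 r 0.1647399980966634 F [-0.8815  0.8919  0.4373] t 10.975 op 0.4294448465182279
-0.193 [-9.4  0.  -0.4] [-0.004 -0.003 -0.057]
-0.136 [-18.8   0.8  -0.4] [-0.004 -0.003 -0.114]
-0.079 [-28.2   2.1  -0.4] [-0.004 -0.003 -0.171]
-0.022 [-37.4   4.   -0.5] [-0.004 -0.003 -0.228]
0.036 [-46.5   6.4  -0.5] [-0.004 -0.004 -0.285]
0.093 [-55.5   9.3  -0.5] [-0.004 -0.004 -0.343]
0.15 [-64.3  12.7  -0.6] [-0.004 -0.004 -0.4  ]
0.207 [-72.8  16.7  -0.6] [-0.003 -0.004 -0.457]
0.264 [-81.2  21.1  -0.7] [-0.003 -0.004 -0.514]
0.321 [-89.3  25.9  -0.7] [-0.003 -0.004 -0.571]
0.379 [-97.   31.3  -0.7] [-0.003 -0.004 -0.628]
0.436 [-104.5   37.    -0.8] [-0.003 -0.004 -0.685]
0.493 [-111.6   43.2   -0.8] [-0.003 -0.004 -0.743]
0.55 [-118.4   49.8   -0.9] [-0.003 -0.004 -0.8  ]
```

Call:
step_arm([
  {"x":-9.5,"y":0,"z":0,"ax":0,"ay":0,"az":-0.055},
  {"x":-19,"y":1,"z":0,"ax":0,"ay":0,"az":-0.115},
  {"x":-28,"y":2,"z":0,"ax":0,"ay":0,"az":-0.17},
  {"x":-37.5,"y":4,"z":0,"ax":0,"ay":0,"az":-0.23},
  {"x":-46.5,"y":6.5,"z":0,"ax":0,"ay":0,"az":-0.285},
  {"x":-55.5,"y":9.5,"z":0,"ax":0,"ay":0,"az":-0.345},
  {"x":-64,"y":12.5,"z":0,"ax":0,"ay":0,"az":-0.4},
  {"x":-73,"y":16.5,"z":0,"ax":0,"ay":0,"az":-0.455},
  {"x":-81,"y":21,"z":0,"ax":0,"ay":0,"az":-0.515},
  {"x":-89,"y":26,"z":-0.5,"ax":0,"ay":0,"az":-0.57},
  {"x":-97,"y":31.5,"z":-0.5,"ax":0,"ay":0,"az":-0.63},
  {"x":-104.5,"y":37,"z":-0.5,"ax":0,"ay":0,"az":-0.685},
  {"x":-111.5,"y":43,"z":-0.5,"ax":0,"ay":0,"az":-0.745},
  {"x":-118.5,"y":50,"z":-0.5,"ax":0,"ay":0,"az":-0.8},
  {"x":-118.5,"y":50,"z":-0.5,"ax":0,"ay":0,"az":-0.8},
])

```text
clock: 12.85
tool_pos: [0.4479, 0.062, 0.0722]
eef_rot: [0.935, 0.355, 0.003, -0.001]
contact_force: [1.2, 1.3, 1.9]
opening: 0.433
```

```bash
python3 arc.py -0.25 13
```

```text
now [0.4479 0.062  0.0722] theta 0.5490262539266044 r 0.16443005363853863 F [1.2435 1.3278 1.9039] t 12.85 op 0.4333247363526379
0.488 [10.1 -0.3  0.3] [-0.    -0.007  0.062]
0.426 [20.2  0.7  0.4] [-0.    -0.007  0.123]
0.365 [30.2  2.2  0.4] [-0.001 -0.007  0.185]
0.303 [40.2  4.4  0.5] [-0.001 -0.007  0.246]
0.242 [49.9  7.2  0.6] [-0.001 -0.007  0.308]
0.18 [59.5 10.5  0.6] [-0.001 -0.007  0.369]
0.119 [68.8 14.5  0.7] [-0.001 -0.007  0.431]
0.057 [77.9 19.   0.8] [-0.002 -0.007  0.492]
-0.004 [86.7 24.1  0.8] [-0.002 -0.007  0.554]
-0.066 [95.1 29.7  0.9] [-0.002 -0.007  0.615]
-0.127 [103.2  35.8   1. ] [-0.002 -0.007  0.676]
-0.189 [110.9  42.4   1. ] [-0.003 -0.007  0.738]
-0.25 [118.2  49.4   1.1] [-0.003 -0.007  0.799]
```

Call:
step_arm([
  {"x":10,"y":0,"z":0,"ax":0,"ay":0,"az":0.06},
  {"x":20,"y":0.5,"z":0,"ax":0,"ay":0,"az":0.125},
  {"x":30,"y":2,"z":0,"ax":0,"ay":0,"az":0.185},
  {"x":40,"y":4.5,"z":0.5,"ax":0,"ay":0,"az":0.245},
  {"x":50,"y":7,"z":0.5,"ax":0,"ay":0,"az":0.31},
  {"x":59.5,"y":10.5,"z":0.5,"ax":0,"ay":0,"az":0.37},
  {"x":69,"y":14.5,"z":0.5,"ax":0,"ay":0,"az":0.43},
  {"x":78,"y":19,"z":1,"ax":0,"ay":0,"az":0.49},
  {"x":86.5,"y":24,"z":1,"ax":0,"ay":0,"az":0.555},
  {"x":95,"y":29.5,"z":1,"ax":0,"ay":0,"az":0.615},
  {"x":103,"y":36,"z":1,"ax":0,"ay":0,"az":0.675},
  {"x":111,"y":42.5,"z":1,"ax":0,"ay":0,"az":0.74},
  {"x":118,"y":49.5,"z":1,"ax":0,"ay":0,"az":0.8},
  {"x":118,"y":49.5,"z":1,"ax":0,"ay":0,"az":0.8},
])

```text
clock: 14.6
tool_pos: [0.5685, 0.1033, 0.0714]
eef_rot: [0.999, -0.037, 0.002, -0.002]
contact_force: [0.4, -0.3, 0.1]
opening: 0.43
```

```bash
python3 arc.py 0.55 14
```

```text
now [0.5685 0.1033 0.0714] theta -0.24628303553948605 r 0.16467143603521073 F [ 0.4185 -0.2859  0.103 ] t 14.6 op 0.42967649928689894
-0.189 [-9.4 -0.  -0.6] [-0.004 -0.003 -0.061]
-0.133 [-18.7   0.8  -0.6] [-0.003 -0.003 -0.117]
-0.076 [-28.    2.2  -0.7] [-0.003 -0.003 -0.174]
-0.019 [-37.2   4.1  -0.7] [-0.003 -0.004 -0.231]
0.038 [-46.3   6.5  -0.7] [-0.003 -0.004 -0.288]
0.095 [-55.2   9.4  -0.8] [-0.003 -0.004 -0.345]
0.152 [-63.9  12.8  -0.8] [-0.003 -0.004 -0.402]
0.209 [-72.5  16.7  -0.8] [-0.003 -0.004 -0.459]
0.266 [-80.7  21.1  -0.9] [-0.003 -0.004 -0.516]
0.322 [-88.8  26.   -0.9] [-0.003 -0.004 -0.572]
0.379 [-96.5  31.3  -1. ] [-0.003 -0.004 -0.629]
0.436 [-103.9   37.    -1. ] [-0.002 -0.004 -0.686]
0.493 [-111.    43.2   -1.1] [-0.002 -0.004 -0.743]
0.55 [-117.8   49.7   -1.1] [-0.002 -0.004 -0.8  ]
```

Call:
step_arm([
  {"x":-9.5,"y":0,"z":0,"ax":0,"ay":0,"az":-0.06},
  {"x":-19,"y":1,"z":0,"ax":0,"ay":0,"az":-0.115},
  {"x":-28,"y":2,"z":0,"ax":0,"ay":0,"az":-0.17},
  {"x":-37.5,"y":4,"z":0,"ax":0,"ay":0,"az":-0.23},
  {"x":-46.5,"y":6.5,"z":0,"ax":0,"ay":0,"az":-0.285},
  {"x":-55.5,"y":9.5,"z":0,"ax":0,"ay":0,"az":-0.345},
  {"x":-64,"y":12.5,"z":0,"ax":0,"ay":0,"az":-0.4},
  {"x":-73,"y":16.5,"z":0,"ax":0,"ay":0,"az":-0.455},
  {"x":-81,"y":21,"z":0,"ax":0,"ay":0,"az":-0.515},
  {"x":-89,"y":26,"z":-0.5,"ax":0,"ay":0,"az":-0.57},
  {"x":-96.5,"y":31.5,"z":-0.5,"ax":0,"ay":0,"az":-0.63},
  {"x":-104,"y":37,"z":-0.5,"ax":0,"ay":0,"az":-0.685},
  {"x":-111,"y":43,"z":-0.5,"ax":0,"ay":0,"az":-0.745},
  {"x":-118,"y":50,"z":-0.5,"ax":0,"ay":0,"az":-0.8},
  {"x":-118,"y":50,"z":-0.5,"ax":0,"ay":0,"az":-0.8},
])

```text
clock: 16.48
tool_pos: [0.4477, 0.0619, 0.072]
eef_rot: [0.935, 0.355, 0.003, -0.001]
contact_force: [1.7, 0.2, 0.7]
opening: 0.436
```

Call:
step_arm([
  {"x":5,"y":0,"z":0,"ax":0,"ay":0,"az":0},
  {"x":5,"y":0,"z":-30,"ax":0,"ay":0,"az":0},
  {"x":5,"y":0,"z":-80,"ax":0,"ay":0,"az":0},
  {"x":5,"y":0,"z":-130,"ax":0,"ay":0,"az":0},
  {"x":5,"y":20,"z":-190,"ax":0,"ay":0,"az":0},
  {"x":5,"y":40,"z":-240,"ax":0,"ay":0,"az":0},
  {"x":5,"y":40,"z":-240,"ax":0,"ay":0,"az":0},
])

```text
clock: 17.35
tool_pos: [0.4794, 0.0332, 0.3159]
eef_rot: [0.935, 0.354, 0.007, -0.0]
contact_force: [-0.5, -0.4, 0.1]
opening: 0.433
```

Run:
```python
from lev import *
a=lever(); save("w6.png",a["pixels"],1.55)
np.savez("w6.npz",p=a["pixels"],c=cloud(a),K=a["camera_matrix"],T=a["pose"])
```

```text
t 17.4 tcp [0.4774 0.0341 0.3132] F [-0.6505  0.2442 -1.3117] knob 65 [ 0.563  -0.0416  0.1038] along 0.018012910437314133 left -0.009334112811288457
```

View pics/w6.png

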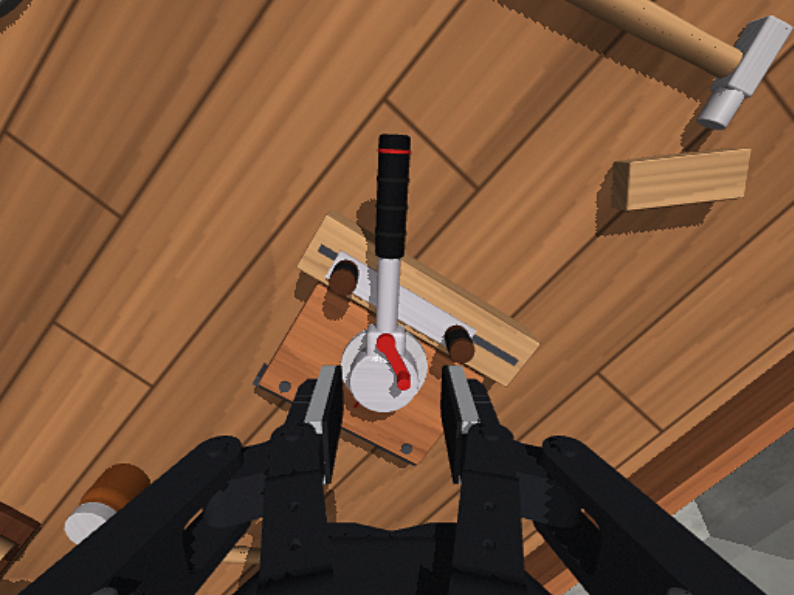

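The lever is still on the loosening side (knob at (404,380)), and the mallet and offcut look undisturbed. The head hides part of the flange, so I'll look for the white mark in the scene and wrist data.

Run:
```python
from h import *
def unwrap(c,K,T,r=.040,z=.0545):
    e=np.deg2rad(280.1); out=[]
    for t in np.arange(-.5,6,.1):
        q=np.array([.557+r*np.cos(e+t),-.061+r*np.sin(e+t),z])
        p=T[:3,:3].T@(q-T[:3,3]); u=K[0,0]*p[0]/p[2]+K[0,2];v=K[1,1]*p[1]/p[2]+K[1,2]
        out.append((round(t,1),int(round(u)),int(round(v)),*map(int,c[int(round(v)),int(round(u))])))
    return out
f=np.load("w6.npz"); s=grab("scene"); d=grab("side")
A=unwrap(f["p"],f["K"],f["T"]);B=unwrap(s["pixels"],s["camera_matrix"],s["pose"]);C=unwrap(d["pixels"],d["camera_matrix"],d["pose"])
for a,b,c in zip(A,B,C): print(a[0],a[3:],b[3:],c[3:])
x=f["p"][200:275,205:295]; y=s["pixels"][185:230,225:285]; w=d["pixels"][170:220,230:290]
ims=[cv2.resize(i,(380,int(380*i.shape[0]/i.shape[1])),interpolation=cv2.INTER_CUBIC)[:280] for i in (x,y)]
h=min(i.shape[0] for i in ims); save("crop.png",np.hstack([i[:h] for i in ims]),1)
```

```text
-0.5 (200, 193, 200) (211, 208, 213) (181, 173, 174)
-0.4 (202, 195, 202) (189, 186, 193) (185, 175, 177)
-0.3 (188, 181, 188) (199, 197, 201) (179, 174, 174)
-0.2 (195, 192, 196) (151, 150, 152) (182, 175, 175)
-0.1 (197, 190, 197) (154, 151, 152) (180, 174, 174)
-0.0 (194, 189, 193) (159, 157, 156) (186, 178, 178)
0.1 (195, 187, 192) (158, 155, 155) (184, 178, 177)
0.2 (194, 189, 195) (158, 155, 155) (186, 177, 180)
0.3 (200, 192, 200) (159, 156, 156) (183, 176, 177)
0.4 (198, 192, 198) (161, 158, 159) (173, 162, 162)
0.5 (195, 188, 196) (161, 157, 158) (148, 81, 79)
0.6 (196, 190, 196) (159, 157, 156) (155, 56, 52)
0.7 (199, 193, 199) (157, 156, 157) (151, 81, 77)
0.8 (198, 193, 198) (159, 155, 155) (155, 122, 121)
0.9 (194, 187, 194) (159, 156, 155) (179, 172, 172)
1.0 (194, 187, 193) (156, 154, 153) (171, 165, 166)
1.1 (198, 190, 197) (156, 154, 152) (157, 148, 144)
1.2 (199, 192, 200) (213, 204, 198) (161, 141, 134)
1.3 (196, 190, 195) (246, 238, 232) (190, 176, 166)
1.4 (201, 194, 203) (231, 226, 224) (185, 174, 167)
1.5 (163, 158, 162) (223, 220, 220) (184, 175, 169)
1.6 (202
[... 1564 characters left out ...]
8, 216, 222) (180, 175, 171)
4.7 (201, 195, 196) (217, 215, 219) (175, 166, 163)
4.8 (201, 195, 197) (217, 214, 218) (179, 173, 167)
4.9 (196, 190, 190) (216, 213, 218) (178, 170, 164)
5.0 (195, 190, 190) (218, 215, 220) (176, 167, 164)
5.1 (195, 189, 191) (219, 215, 219) (181, 172, 168)
5.2 (191, 186, 188) (220, 217, 222) (177, 171, 166)
5.3 (198, 193, 193) (219, 216, 219) (179, 170, 164)
5.4 (205, 199, 201) (218, 216, 221) (159, 150, 143)
5.5 (203, 195, 198) (221, 218, 222) (157, 140, 131)
5.6 (101, 98, 99) (221, 219, 223) (152, 143, 139)
5.7 (101, 97, 99) (211, 208, 213) (169, 160, 160)
5.8 (200, 193, 200) (217, 213, 217) (184, 176, 176)
5.9 (195, 190, 194) (199, 197, 201) (185, 175, 177)
```

View pics/crop.png

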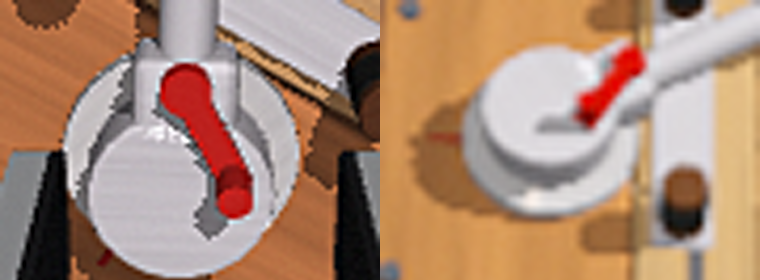

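A bright spot in the scene camera at turn ≈1.3 rad looks like the mark, but it lies at a shadow edge. I'll add one more full swing for margin and recheck.

Run:
```python
from h import *
f=np.load("w6.npz");c=f["p"];P=f["c"]
m=(c.max(-1)<70)&(P[...,2]>.06)&(P[...,2]<.09)&(np.hypot(P[...,0]-.46,P[...,1]-.06)<.09)
Q=P[m][:,:2]-[.557,-.061]; r=np.hypot(*Q.T); Q=Q[(r>.13)&(r<.2)]
print("handle th",np.median(np.arctan2(Q[:,1],Q[:,0]))-np.deg2rad(100.1),len(Q))
import arc; arc.arc(.53,1); arc.arc(.53,1,z=.11)
```

```text
handle th 0.5074518570270816 1095
now [0.4756 0.0347 0.3106] theta 0.5285700300230853 r 0.12569994376446064 F [ 0.1859  0.1353 -0.6155] t 17.5 op 0.4296131390980654
0.53 [ -0.3 -39.  238.7] [-0.001 -0.004  0.02 ]
now [0.4756 0.0347 0.3106] theta 0.5285700300230853 r 0.12569994376446064 F [ 0.1859  0.1353 -0.6155] t 17.5 op 0.4296131390980654
0.53 [ -0.2 -39.1 200.7] [-0.001 -0.004  0.02 ]
```

Call:
step_arm([
  {"x":2,"y":-20,"z":50,"ax":0,"ay":0,"az":0.02},
  {"x":2,"y":-39,"z":100,"ax":0,"ay":0,"az":0.02},
  {"x":2,"y":-39,"z":150,"ax":0,"ay":0,"az":0.02},
  {"x":2,"y":-39,"z":185,"ax":0,"ay":0,"az":0.02},
  {"x":2,"y":-39,"z":210,"ax":0,"ay":0,"az":0.02},
  {"x":2,"y":-39,"z":228,"ax":0,"ay":0,"az":0.02},
  {"x":2,"y":-39,"z":238,"ax":0,"ay":0,"az":0.02},
  {"x":2,"y":-39,"z":238,"ax":0,"ay":0,"az":0.02},
])

```text
clock: 18.5
tool_pos: [0.4503, 0.0659, 0.0716]
eef_rot: [0.938, 0.346, -0.0, -0.001]
contact_force: [0.1, 0.3, 0.5]
opening: 0.435
```

```bash
python3 arc.py -0.25 13
```

```text
now [0.4503 0.0659 0.0716] theta 0.5231987027908713 r 0.16579494166447048 F [0.132  0.2612 0.4613] t 18.5 op 0.4348582977310267
0.464 [ 9.8  1.2 -0.4] [-0.002 -0.001  0.066]
0.404 [19.6  2.1 -0.4] [-0.002 -0.     0.126]
0.345 [29.3  3.6 -0.4] [-0.002 -0.     0.185]
0.285 [38.8  5.7 -0.4] [-0.002 -0.     0.245]
0.226 [48.3  8.4 -0.4] [-0.002 -0.     0.304]
0.166 [57.6 11.6 -0.4] [-0.002 -0.     0.364]
0.107 [66.6 15.3 -0.4] [-0.002 -0.     0.423]
0.047 [75.4 19.6 -0.4] [-0.002 -0.     0.483]
-0.012 [84.  24.5 -0.5] [-0.002  0.     0.542]
-0.072 [92.3 29.8 -0.5] [-0.002  0.     0.602]
-0.131 [100.2  35.6  -0.5] [-0.002  0.     0.661]
-0.191 [107.7  41.8  -0.5] [-0.002  0.     0.721]
-0.25 [114.9  48.5  -0.5] [-0.002  0.     0.78 ]
```

Call:
step_arm([
  {"x":10,"y":1,"z":0,"ax":0,"ay":0,"az":0.065},
  {"x":19.5,"y":2,"z":0,"ax":0,"ay":0,"az":0.125},
  {"x":29.5,"y":3.5,"z":0,"ax":0,"ay":0,"az":0.185},
  {"x":39,"y":5.5,"z":0,"ax":0,"ay":0,"az":0.245},
  {"x":48.5,"y":8.5,"z":0,"ax":0,"ay":0,"az":0.305},
  {"x":57.5,"y":11.5,"z":0,"ax":0,"ay":0,"az":0.365},
  {"x":66.5,"y":15.5,"z":0,"ax":0,"ay":0,"az":0.425},
  {"x":75.5,"y":19.5,"z":0,"ax":0,"ay":0,"az":0.485},
  {"x":84,"y":24.5,"z":0,"ax":0,"ay":0,"az":0.54},
  {"x":92.5,"y":30,"z":0,"ax":0,"ay":0,"az":0.6},
  {"x":100,"y":35.5,"z":0,"ax":0,"ay":0,"az":0.66},
  {"x":107.5,"y":42,"z":0,"ax":0,"ay":0,"az":0.72},
  {"x":115,"y":48.5,"z":0,"ax":0,"ay":0,"az":0.78},
  {"x":115,"y":48.5,"z":0,"ax":0,"ay":0,"az":0.78},
])

```text
clock: 20.25
tool_pos: [0.5696, 0.104, 0.0719]
eef_rot: [0.999, -0.036, -0.0, -0.001]
contact_force: [0.4, 0.4, -0.5]
opening: 0.432
```

```bash
python3 arc.py 0.55 14
```

```text
now [0.5696 0.104  0.0719] theta -0.2527335565779103 r 0.1654588874771338 F [ 0.4158  0.4206 -0.4949] t 20.25 op 0.43245958911976
-0.195 [-9.5  0.7 -0.1] [-0.002  0.    -0.053]
-0.138 [-18.9   1.5  -0.1] [-0.002  0.    -0.111]
-0.081 [-28.3   2.8  -0.1] [-0.002  0.    -0.168]
-0.023 [-37.5   4.6  -0.1] [-0.002  0.    -0.225]
0.034 [-46.7   7.   -0.1] [-0.002  0.    -0.283]
0.091 [-55.7   9.9  -0.1] [-0.002  0.    -0.34 ]
0.149 [-64.5  13.3  -0.1] [-0.002  0.    -0.397]
0.206 [-73.1  17.2  -0.1] [-0.002 -0.    -0.455]
0.263 [-81.5  21.6  -0.1] [-0.002 -0.    -0.512]
0.321 [-89.6  26.5  -0.1] [-0.002 -0.    -0.569]
0.378 [-97.4  31.8  -0.1] [-0.002 -0.    -0.627]
0.435 [-104.9   37.6   -0.1] [-0.002 -0.    -0.684]
0.493 [-112.1   43.8   -0.1] [-0.002 -0.    -0.741]
0.55 [-118.9   50.4   -0.1] [-0.002 -0.    -0.799]
```

Call:
step_arm([
  {"x":-9.5,"y":0.5,"z":0,"ax":0,"ay":0,"az":-0.055},
  {"x":-19,"y":1.5,"z":0,"ax":0,"ay":0,"az":-0.11},
  {"x":-28.5,"y":3,"z":0,"ax":0,"ay":0,"az":-0.17},
  {"x":-37.5,"y":4.5,"z":0,"ax":0,"ay":0,"az":-0.225},
  {"x":-46.5,"y":7,"z":0,"ax":0,"ay":0,"az":-0.285},
  {"x":-55.5,"y":10,"z":0,"ax":0,"ay":0,"az":-0.34},
  {"x":-64.5,"y":13.5,"z":0,"ax":0,"ay":0,"az":-0.4},
  {"x":-73,"y":17,"z":0,"ax":0,"ay":0,"az":-0.455},
  {"x":-81.5,"y":21.5,"z":0,"ax":0,"ay":0,"az":-0.51},
  {"x":-89.5,"y":26.5,"z":0,"ax":0,"ay":0,"az":-0.57},
  {"x":-97.5,"y":32,"z":0,"ax":0,"ay":0,"az":-0.625},
  {"x":-105,"y":37.5,"z":0,"ax":0,"ay":0,"az":-0.685},
  {"x":-112,"y":44,"z":0,"ax":0,"ay":0,"az":-0.74},
  {"x":-119,"y":50.5,"z":0,"ax":0,"ay":0,"az":-0.8},
  {"x":-119,"y":50.5,"z":0,"ax":0,"ay":0,"az":-0.8},
])

```text
clock: 22.12
tool_pos: [0.4483, 0.0624, 0.0728]
eef_rot: [0.935, 0.356, 0.002, -0.001]
contact_force: [2.2, 0.9, -0.1]
opening: 0.431
```

Call:
step_arm([
  {"x":5,"y":0,"z":0,"ax":0,"ay":0,"az":0},
  {"x":5,"y":0,"z":-30,"ax":0,"ay":0,"az":0},
  {"x":5,"y":0,"z":-80,"ax":0,"ay":0,"az":0},
  {"x":5,"y":0,"z":-130,"ax":0,"ay":0,"az":0},
  {"x":5,"y":20,"z":-180,"ax":0,"ay":0,"az":0},
  {"x":5,"y":20,"z":-220,"ax":0,"ay":0,"az":0},
  {"x":5,"y":20,"z":-220,"ax":0,"ay":0,"az":0},
])

```text
clock: 23.0
tool_pos: [0.4665, 0.0502, 0.2957]
eef_rot: [0.935, 0.355, 0.005, -0.001]
contact_force: [-0.8, 0.2, -0.8]
opening: 0.431
```

Run:
```python
from lev import *
a=lever(); s=grab("scene"); d=grab("side"); f0=np.load("f0.npz")
def prof(c,K,T):
    e=np.deg2rad(280.1); o={}
    for t in np.arange(-.4,3.3,.1):
        best=0
        for r in (.036,.039,.042):
            q=np.array([.557+r*np.cos(e+t),-.061+r*np.sin(e+t),.0545]); p=T[:3,:3].T@(q-T[:3,3])
            u=int(round(K[0,0]*p[0]/p[2]+K[0,2]));v=int(round(K[1,1]*p[1]/p[2]+K[1,2])); best=max(best,int(c[v,u].min()))
        o[round(t,1)]=best
    return o
p0=prof(f0["sp"],s["camera_matrix"],s["pose"]);p1=prof(s["pixels"],s["camera_matrix"],s["pose"])
w=prof(a["pixels"],a["camera_matrix"],a["pose"])
q0=prof(f0["bp"],d["camera_matrix"],d["pose"]);q1=prof(d["pixels"],d["camera_matrix"],d["pose"])
for t in p0: print(t,p0[t],p1[t],"|",q0[t],q1[t],"|",w[t])
x=a["pixels"][190:290,200:300]; y=s["pixels"][185:230,225:285]
save("crop2.png",np.hstack([cv2.resize(x,(400,300)),cv2.resize(y,(400,300),interpolation=cv2.INTER_CUBIC)]),1)
# bystanders: compare scene image with the start
D=np.abs(s["pixels"].astype(int)-f0["sp"]).max(-1)>60
for n,(u0,u1,v0,v1) in dict(mallet=(350,400,180,262),offcut=(330,372,232,276),jar=(144,170,145,175),brush=(130,165,190,250)).items(): print(n,D[v0:v1,u0:u1].sum())
```

```text
t 23.05 tcp [0.465  0.0502 0.2936] F [ 0.6623  0.207  -0.6846] knob 64 [ 0.5628 -0.0418  0.1038] along 0.017853775496575436 left -0.009041885402238827
-0.4 217 218 | 175 176 | 194
-0.3 217 217 | 140 176 | 189
-0.2 211 212 | 97 176 | 189
-0.1 163 166 | 40 178 | 188
-0.0 170 160 | 89 180 | 189
0.1 160 162 | 139 177 | 188
0.2 155 158 | 166 178 | 189
0.3 158 156 | 172 176 | 192
0.4 157 159 | 174 168 | 190
0.5 157 158 | 174 82 | 191
0.6 156 157 | 174 45 | 190
0.7 156 157 | 172 75 | 197
0.8 156 156 | 173 166 | 192
0.9 156 156 | 171 170 | 186
1.0 153 157 | 168 171 | 199
1.1 150 153 | 151 155 | 192
1.2 211 215 | 137 138 | 191
1.3 218 219 | 144 149 | 196
1.4 220 225 | 158 162 | 200
1.5 218 223 | 165 168 | 194
1.6 218 222 | 164 173 | 194
1.7 218 221 | 170 178 | 196
1.8 219 232 | 169 186 | 216
1.9 218 231 | 170 187 | 219
2.0 219 224 | 171 186 | 184
2.1 217 220 | 171 178 | 189
2.2 218 218 | 167 175 | 193
2.3 216 220 | 165 176 | 197
2.4 211 217 | 160 176 | 190
2.5 212 216 | 149 172 | 195
2.6 211 217 | 138 173 | 191
2.7 126 217 | 142 173 | 189
2.8 120 218 | 152 172 | 188
2.9 129 220 | 164 172 | 191
3.0 175 218 | 181 173 | 192
3.1 211 198 | 177 165 | 196
3.2 208 127 | 157 155 | 195
mallet 0
offcut 0
jar 131
brush 90
```

View pics/crop2.png

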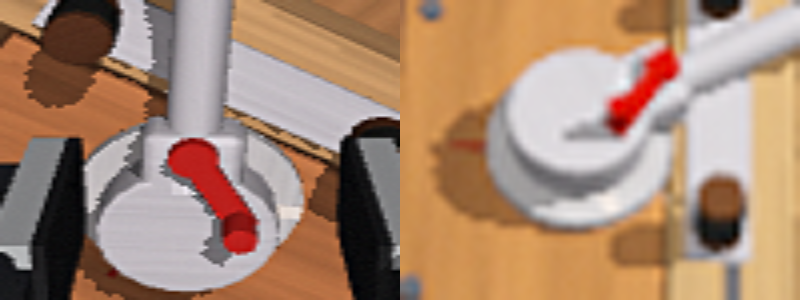

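The white mark is now visible at (292,213) in the wrist crop. All three cameras put it at about 1.87 rad, up from about 1.3 after the third swing. The jar and brush regions differ from the start image, possibly from the arm's shadow, so I'll check those from the side camera before handing in.

Run:
```python
from h import *
f0=np.load("f0.npz"); d=grab("side"); s=grab("scene"); c0,c1=f0["bp"].astype(int),d["pixels"].astype(int)
for n,(u0,u1,v0,v1) in dict(jar=(325,355,128,164),brush=(240,308,133,156)).items():
    t=f0["bp"][v0:v1,u0:u1]; r=cv2.matchTemplate(d["pixels"][v0-10:v1+10,u0-10:u1+10],t,cv2.TM_CCOEFF_NORMED); print("side",n,cv2.minMaxLoc(r)[1::2])
for n,(u0,u1,v0,v1) in dict(jar=(144,170,147,175),brush=(130,165,190,250)).items():
    t=f0["sp"][v0:v1,u0:u1]; r=cv2.matchTemplate(s["pixels"][v0-10:v1+10,u0-10:u1+10],t,cv2.TM_CCOEFF_NORMED); print("scene",n,cv2.minMaxLoc(r)[1::2])
print("want offset (10,10)"); o=manip.get_obs(); print(o["tool_pos"],o["joint_vel"])
```

```text
side jar (0.9634369611740112, (10, 10))
side brush (0.1900707632303238, (12, 10))
scene jar (0.9484085440635681, (10, 10))
scene brush (0.7242680788040161, (10, 10))
want offset (10,10)
[0.4636 0.0501 0.2912] [ 0.0025  0.0011  0.0002 -0.0044 -0.0024 -0.0023  0.0002]
```

```bash
python3 -c "
from cell import job; print(job.job_done())"
```

```text
the job is handed in; nothing more can be done
None
```

I pushed the direction lever fully over to the loosening side, then swung the wrench handle four times. I kept inside the posts, using their positions measured from the pictures, so I never had to feel for them. The job is handed in at about 23 s of the 66 s; it gives no verdict.

- **Lever:** about 10 N at most, in readings taken at the end of each move. At that force the knob stopped moving, after about 33 mm of travel. It was still on the loosening side in the last picture.
- **Bolt:** the white mark stands at about 1.87 rad counter-clockwise in all three cameras, against the 1.0 rad needed. After the third swing it read about 1.3 rad.
- **Release:** the wrench is let go and the gripper stands about 290 mm above the bench, touching nothing.
- **Other things on the bench:** the mallet and offcut areas show no change from the start, and the jar matches its starting position in both cameras.
- **Weaker check:** the brush matched its starting position in the scene camera only moderately (0.72). In the side camera it could not be matched (0.19), probably because the arm was in the way. Nothing was moved near it.

One early move call was refused because its rows left out some of the six values; nothing moved.

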